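Open the hand-over lane and send the carton through

ROBOT

A 6-joint arm with a two-finger parallel gripper is mounted at the origin on the work surface. World frame = base frame: x ahead of the robot, y to its left, z up, the work surface at z = 0. Lengths are in m, angles in rad, forces in N, time in s.
With the tool pointing down it reaches from about 0.3 to 0.775 m from the base axis. Payload 14.6 kg.
Tool frame: the origin (TCP) lies at the very end of the fingers, on their centre line; the grasp point (between the pads) lies robot.hold_point_z behind it (robot.hold_point_z is the distance from the TCP to the grasp point, in m); z points along the fingers, y is the line along which they close (so a half turn about z gives the same grasp; the last joint's range is limited). The gripper opens to 94 mm and grips with 3 to 60 N. Pads are 16 mm wide; open, the fingers measure 119 mm over their backs; the gripper's body (75 mm by 177 mm) begins 78 mm behind the grasp point.
Start: joints at [-1.17, 0.3, 1.521, -0, 1.321, -0.067], TCP at [0.248, -0.491, 0.205] pointing down, gripper open.
Joint ranges: [-3.03, 3.03], [-0.79, 2.21], [0.23, 2.52], [-1.04, 4.18], [0, 3.07], [-2.55, 2.55]. Speed limits (rad/s): [2.22, 2.22, 2.57, 3.14, 3.14, 3.14].

INTERFACE

Orientations are given as a unit quaternion [w, x, y, z].
In Python, from cell import robot, cams, spotter gives the robot as it stands. The module is installed in compiled form; this text tells all that it offers.
- The arm moves only by the tool play_rows, never from a script. Its argument "commands" is a list of rows, each a list of 7 numbers: the shift along the world's x, y, z in mm, then the turn, a rotation vector about the world's x, y, z in degrees, then the opening in per cent of the stroke, from 0 (shut) to 100 (fully open). In form: [[x, y, z, wx, wy, wz, claw], ...]. A call has 1 to 5 rows; each row shifts and turns the commanded pose from where the row before left it; what a row does not reach is not made up. A row lasts 1/12 s, in which the tool goes at most 41.7 mm and 7.16 degrees, less where a joint would pass 70% of its speed; a pose out of reach is approached as far as the arm can. A call is refused whole if a number of a shift passes 41.7 or a number of a turn 7.16, either way. A call with a gripper value outside its range is refused whole. The fingers move at their own pace and stop on an object; "squeeze" is the grip in N (left out, the last holds). Time passes only in rows, so rows that do not move let the fingers close. It gives the time, the measured TCP pose, the force, the opening and the grip force at its end, in the units of the state.
- robot.sense(): the state, without advancing time (a new reading comes with each control period).
- cams.read_camera(name): name is "scene" or "top" or "wrist"; returns a dict with "color" (420x560x3 uint8, blue, green, red), "fx", "fy", "cx", "cy" (pixels), "extrinsics" (4x4, takes a point from world to camera coordinates). Camera axes: x right, y down, z forward; pixel columns grow to the right and rows downward; lengths in m; the calibration is good to about 2 mm. A picture is of the moment at which its call begins. There is no depth.
- robot.job_done(): hands the job in; it is judged then, once.
Trained networks look in a picture, given as the dict that the camera call returned (one of the last four; its "shot" number tells which), for a name from the list of things; names that differ only in an ending like _2 or _b are one class to them, and where a whole thing is asked for, a point or a joint stands for the part that bears it (a point fixed in the world has none). Each returns a list of dicts, best first, with "confidence" (0 to 1); they miss things now and then, are a little off and sometimes report something else, mostly with a low value. They report only what shows in the picture. A call takes as long as a camera call. They do not tell look-alikes from the thing itself.
- spotter.search_frame(target, picture): "box" ([centre column, centre row, width, height] in pixels, round what is visible of it).
The state is a dict: "time": time; "qpos": joint angles; "qvel": joint speeds; "joint_efforts": joint torques, N m; "ee_pos": TCP position; "eef_rot": TCP orientation; "contact_force": force on the tool from outside, world axes, zero at the start; "ft_torque": the same for the moment, N m; "opening": opening from 0.0 (shut) to 1.0 (fully open); "gripper_force": force on a finger pad.
Only numpy, scipy, OpenCV 4.12 (cv2) and the standard library are available. Lean on these libraries where they do the work, as an engineer would, in place of code of your own. Each camera call takes 0.05 s, during which the arm holds its last target. There are 200 camera calls.

TASK

On the pharmacy counter, push the red-and-white barrier arm up past its balance point so that it stays raised by itself when you let go of it. Then push the white medicine carton along the lane, under the raised arm, until it stands wholly on the green pad. Push only, with the fingers: do not pick the carton up or tip it over, and leave the other things on the counter where they stand.

Things in the scene. Friction and masses are not known exactly. Their poses are not given: they have to be found in the camera images.
- lane: Fixed grey lane, 130 mm wide. Origin on the table top at mid-width, under the barrier arm. +y: along the lane to the green pad; +x: across it, away from the robot (yaw up to 0.25 rad); z up. Deck top at z = 6 mm, y = -245 to 205 mm. Rails 10 mm wide, tops at z = 22 mm, along both sides at x = -56 and 56 mm, 102 mm apart inside.
- pad (a point): Centre of the green pad, at lane (0, 128, 6) mm. The pad is 100 mm across the lane and reaches from lane y = 63 to 193 mm, almost up to the end stop, a 40 mm high bar across the lane whose inner face is at y = 195 mm.
- boom (a joint): Angle of the barrier arm, rad. 0 = down, level across the lane (its start); grows as the free end goes up; 1.62 = raised, just past upright, against its stop. Axis along the lane's y. Let go below its balance point (about 0.9) it drops to 0; above 1.0 it goes on up to 1.62 by itself in one to two seconds. Needs about 1 N at the free end.
- boom_hinge (a point): Pivot of the arm, at lane (110, 0, 100) mm, in a post 113 mm high (26 mm in x, 42 mm in y) on the side away from the robot. A steel counterweight, 36 mm diameter and 50 mm long, is fixed to the arm; with the arm down its centre is 29 mm beyond the pivot and 34 mm above it.
- boom_tip (a point): Centre of the free end face of the red-and-white arm, 235 mm from the pivot; with the arm down at lane (-125, 0, 100) mm, on the robot's side, 60 mm out beyond the lane's edge with only the table below it. The arm is a straight bar 20 mm wide and 18 mm thick: its underside is 91 mm above the table when down.
- carton: White carton, blue band, green cross on top: 85 mm in its x (across the lane), 70 mm in y (along it), 120 mm tall, 0.15 to 0.31 kg. Origin: centre of the underside. Starts upright on the deck between the rails, centre at lane y = -160 to -100 mm, nearly square to the lane. Slides on the deck; too tall to pass the lowered arm.
- amber_jar: Amber glass jar, white cap, 48 mm diameter, 85 mm tall, on the table beyond the lane. Origin at the centre of its underside. Leave it alone.
- orange_box: Orange medicine box with a pale band, 45 x 75 x 90 mm tall, on the table beyond the lane. Origin at the centre of its underside. Leave it alone.
- pill_bottle: White pill bottle, blue cap, 40 mm diameter, 70 mm tall, on the table on the robot's side of the lane, near its start end. Origin at the centre of its underside. Leave it alone.
- sanitiser: Pump bottle of hand gel, blue label, 68 mm diameter, 183 mm tall, on the left of the table. Origin at the centre of its underside. Leave it alone.
- pen_cup: Black pen cup with pens, 72 mm diameter, about 145 mm tall with the pens, on the left of the table. Origin at the centre of its underside. Leave it alone.
- memo_block: Yellow memo block, 75 x 75 x 35 mm tall, on the right of the table. Origin at the centre of its underside. Leave it alone.
Not all that is in view belongs to the job. Leave any purple, turquoise or yellow look-alike of the carton alone.

How it is judged:
By the outcome, as a careful person would: the job done as asked, in the order asked, and still so for the second after the job is handed in, with the robot touching nothing.
It also fails if it takes over 64 s, if anything falls off the work surface, if the arm or the gripper's body presses on something with over 40 N, if the wrist force passes 120 N, or if a joint passes its speed limit or range.

## Working session

There is one attempt and no reset: what is moved stays moved. The work goes in short steps, Python scripts to look and compute and a tool call to move; the robot and the scene stay as the last step left them, time stands still between calls to the robot, and variables do not carry over. Pictures are saved under pics/ and viewed, at most 10 in all, crops included, and the job is handed in when it is done.

Besides the shell and the picture viewer there is one more tool, called after ">>>" as a command line: name --pt "numbers of a row" for each row, then --argument value for the rest. play_rows: Moves the arm, as the interface text tells. Its arguments: {"type":"object","properties":{"commands":{"type":"array"},"squeeze":{"type":"number"}},"required":["commands"]}

```bash
mkdir -p pics; cat > h.py <<'E'
import numpy as np, cv2
from cell import robot, cams, spotter
def ray(p,u,v):
    E=p["extrinsics"];R=E[:3,:3];c=-R.T@E[:3,3]
    return c,R.T@np.array([(u-p["cx"])/p["fx"],(v-p["cy"])/p["fy"],1])
def atz(p,u,v,z):
    c,d=ray(p,u,v);return c+d*(z-c[2])/d[2]
def proj(p,X):
    E=p["extrinsics"];q=E[:3,:3]@np.array(X)+E[:3,3]
    return q[0]/q[2]*p["fx"]+p["cx"],q[1]/q[2]*p["fy"]+p["cy"]
E
python3 - <<'E'
from h import *
s=robot.sense();print(s["time"],s["ee_pos"],s["eef_rot"],robot.hold_point_z,s["opening"])
for n in("top","scene"):
    p=cams.read_camera(n);cv2.imwrite(f"pics/{n}0.png",p["color"])
    E=p["extrinsics"];print(n,(-E[:3,:3].T@E[:3,3]).round(3),p["fx"])
    for t in("carton","boom_tip","lane","pill_bottle","sanitiser","pen_cup","memo_block"):
        print(t,[(np.round(d["box"]),round(d["confidence"],2)) for d in spotter.search_frame(t,p)[:3]])
E
```

```text
0.0 [ 0.24789085 -0.49066811  0.20488512] [-5.76953102e-04  9.72777342e-01  2.31741023e-01 -8.78934678e-05] 0.0188 1.0027774212399383
top [0.268 0.022 1.695] 487.1317291114669
carton [(array([313., 264.,  23.,  28.]), 0.98), (array([415., 197.,  43.,  36.]), 0.89), (array([353., 207.,  30.,  32.]), 0.83)]
boom_tip [(array([315., 192.,  28.,  84.]), 0.87)]
lane [(array([317., 191., 132.,  87.]), 0.59)]
pill_bottle [(array([356., 246.,   7.,   8.]), 0.71)]
sanitiser [(array([162., 250.,  32.,  23.]), 0.95)]
pen_cup [(array([155., 189.,  28.,  23.]), 0.68)]
memo_block [(array([417., 253.,  29.,  28.]), 0.79)]
scene [ 1.029 -0.676  0.831] 381.70703069356097
carton [(array([176., 331.,  47.,  63.]), 0.94), (array([143., 251.,  38.,  56.]), 0.94), (array([230., 273.,  43.,  55.]), 0.74)]
boom_tip [(array([279., 240.,  77.,  52.]), 0.77)]
lane [(array([261., 269., 145., 110.]), 0.65)]
pill_bottle [(array([195., 261.,  17.,  25.]), 0.9), (array([313., 146.,  17.,  52.]), 0.16)]
sanitiser [(array([309., 146.,  20.,  54.]), 0.96), (array([280., 238.,  76.,  52.]), 0.33)]
pen_cup [(array([363., 163.,  19.,  38.]), 0.81), (array([309., 144.,  17.,  52.]), 0.42)]
memo_block [(array([128., 311.,  43.,  41.]), 0.84)]
```

View pics/top0.png

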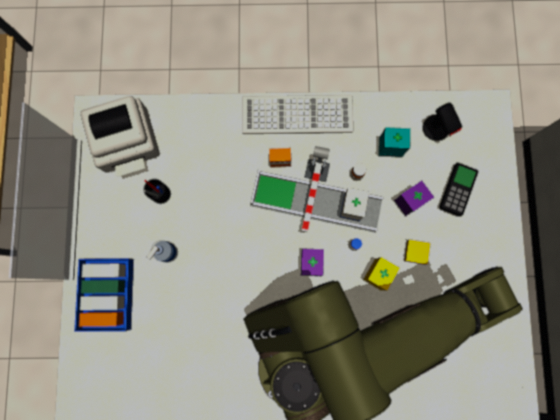

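View pics/scene0.png

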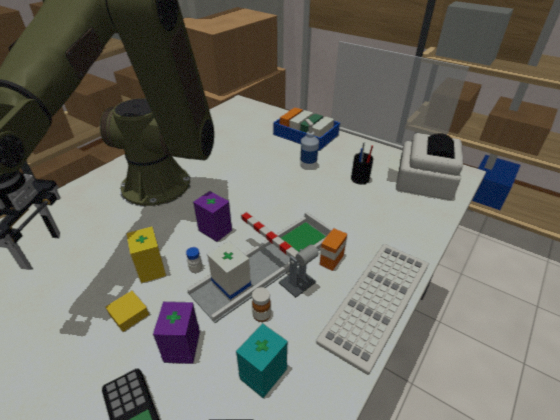

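The top view shows the white carton at about (355,205) in the lane, the boom from the hinge at (318,165) to its tip at (305,230), and the pad at (274,190). 

Things that could be taken for the carton are purple (313,263), purple (415,197), yellow (383,273) and turquoise (396,140). I choose the white one at (355,205), with the blue band, and will check it in a close crop.

```bash
python3 - <<'E'
from h import *
p=cams.read_camera("top");im=p["color"]
hsv=cv2.cvtColor(im,cv2.COLOR_BGR2HSV)
def blob(lo,hi,roi):
    m=cv2.inRange(hsv,lo,hi);k=np.zeros_like(m);x0,y0,x1,y1=roi;k[y0:y1,x0:x1]=m[y0:y1,x0:x1]
    c=max(cv2.findContours(k,0,2)[0],key=cv2.contourArea);return cv2.minAreaRect(c)
g=blob((45,120,40),(75,255,255),(240,160,305,220));print("pad px",g)
b=np.array([atz(p,*q,.006)[:2] for q in cv2.boxPoints(g)]);print(b.round(3),b.mean(0).round(3))
for i in range(4):print(np.linalg.norm(b[i]-b[i-1]).round(3),end=' ')
c=blob((45,80,40),(85,255,255),(340,190,370,218));print("cross",c[0],atz(p,*c[0],.126).round(3))
pc=blob((125,80,30),(155,255,255),(295,245,330,280));print("purple near",[atz(p,*q,.12)[:2].round(3) for q in cv2.boxPoints(pc)])
print("tip",atz(p,305,229,.109).round(3),"bottle",atz(p,356,244,.07).round(3),"hinge",atz(p,318,165,.11).round(3))
cv2.imwrite("pics/crop.png",cv2.resize(im[145:285,240:400],None,fx=4,fy=4,interpolation=2))
print(robot.sense()["time"])
E
```

```text
pad px ((274.8975524902344, 191.47805786132812), (36.31837844848633, 26.680038452148438), 12.094758033752441)
[[ 0.571  0.136]
 [ 0.665  0.116]
 [ 0.635 -0.01 ]
 [ 0.542  0.011]] [0.603 0.063]
0.128 0.096 0.129 0.096 cross (355.65380859375, 201.73077392578125) [ 0.542 -0.204  0.126]
purple near [array([ 0.39 , -0.023]), array([ 0.389, -0.094]), array([ 0.306, -0.092]), array([ 0.307, -0.021])]
tip [ 0.456 -0.037  0.109] bottle [ 0.408 -0.208  0.07 ] hinge [ 0.671 -0.084  0.11 ]
0.85
```

View pics/crop.png

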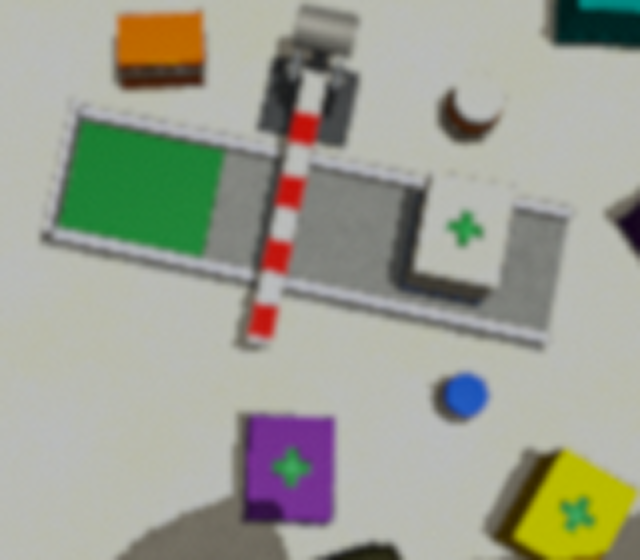

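The crop confirms it: the white carton with the green cross stands in the lane. The near purple box is robot-side at x 0.31–0.39, y −0.09 to −0.02, so it blocks a reach from straight ahead.

Lane frame:
- Origin is (0.573, −0.062) and yaw is −0.234.
- The boom tip predicted from that is (0.451, −0.033), against a measured (0.456, −0.037).
- The carton is at lane (3, −145).

I'll come at the boom from its +y side with the tool tilted.

>>> play_rows --pt "0 10 40 0 0 7 0" --pt "10 15 36 0 0 7 0" --pt "15 30 25 0 0 7 0" --pt "15 35 20 0 0 7 0" --pt "15 38 15 0 0 7 0" --squeeze 10

```text
time: 1.27
ee_pos: [0.3021, -0.3647, 0.3419]
eef_rot: [0.001, 0.857, 0.516, 0.0]
contact_force: [0.0, 0.2, -0.3]
opening: 0.682
gripper_force: 0.0
```

>>> play_rows --pt "12 38 10 0 0 7 0" --pt "12 38 0 0 0 7 0" --pt "12 38 0 0 0 0 0" --pt "12 38 0 0 0 0 0" --pt "12 38 0 0 0 0 0"

```text
time: 1.68
ee_pos: [0.3618, -0.1739, 0.3504]
eef_rot: [0.0, 0.789, 0.614, 0.0]
contact_force: [1.5, -0.5, 0.6]
opening: 0.324
gripper_force: 0.0
```

>>> play_rows --pt "12 38 0 0 0 0 0" --pt "12 38 0 0 0 0 0" --pt "12 38 0 0 0 0 0" --pt "12 38 0 0 0 0 0" --pt "12 38 0 0 0 0 0"

```text
time: 2.1
ee_pos: [0.4219, 0.0164, 0.3504]
eef_rot: [0.0, 0.789, 0.614, 0.0]
contact_force: [0.6, -0.1, -0.1]
opening: 0.009
gripper_force: 0.0
```

>>> play_rows --pt "12 38 0 0 0 0 0" --pt "12 38 0 0 0 0 0" --pt "12 38 0 0 0 0 0" --pt "0 30 0 0 0 0 0" --pt "0 0 0 0 0 0 0"

```text
time: 2.52
ee_pos: [0.4576, 0.1624, 0.3494]
eef_rot: [-0.001, 0.788, 0.616, -0.0]
contact_force: [0.2, -0.4, -0.1]
opening: 0.004
gripper_force: 0.0
```

>>> play_rows --pt "0 0 0 -6.8 1.6 0 0" --pt "0 0 0 -6.8 1.6 0 0" --pt "0 0 0 -6.8 1.6 0 0" --pt "0 0 0 -6.8 1.6 0 0" --pt "0 0 0 0 0 0 0"

```text
time: 2.93
ee_pos: [0.4577, 0.1594, 0.348]
eef_rot: [0.153, 0.764, 0.597, -0.192]
contact_force: [0.8, 0.7, -0.6]
opening: 0.003
gripper_force: 0.0
```

```bash
cat > s.py <<'E'
from h import *
from scipy.spatial.transform import Rotation as R
s=robot.sense();w,x,y,z=s["eef_rot"];print(s["time"],np.round(s["qpos"],2),np.round(s["ee_pos"],4),R.from_quat([x,y,z,w]).as_matrix().round(2).tolist(),np.round(s["contact_force"],1))
E
python3 s.py
```

```text
2.9333 [ 0.46  0.28  1.3  -0.39  1.88  0.65] [0.4577 0.1594 0.348 ] [[0.21, 0.97, -0.11], [0.85, -0.24, -0.46], [-0.48, 0.0, -0.88]] [ 0.8  0.7 -0.6]
```

>>> play_rows --pt "0 0 -10 -6.8 1.6 0 0" --pt "0 0 -20 -6.8 1.6 0 0" --pt "0 0 -30 -6.8 1.6 0 0" --pt "0 0 -30 -6.8 1.6 0 0" --pt "0 0 0 0 0 0 0"

```text
time: 3.35
ee_pos: [0.4561, 0.1576, 0.2511]
eef_rot: [0.294, 0.692, 0.543, -0.374]
contact_force: [-1.6, -0.7, -2.4]
opening: 0.007
gripper_force: 0.0
```

```bash
python3 s.py
```

```text
3.35 [ 0.58  0.55  1.35 -0.67  1.98  0.79] [0.4561 0.1576 0.2511] [[0.13, 0.97, -0.2], [0.53, -0.24, -0.81], [-0.84, 0.0, -0.55]] [-1.6 -0.7 -2.4]
```

>>> play_rows --pt "10 -10 -35 0 0 0 0" --pt "10 -10 -40 0 0 0 0" --pt "10 -15 -40 0 0 0 0" --pt "10 -15 -40 0 0 0 0" --pt "5 -10 -34 0 0 0 0"

```text
time: 3.77
ee_pos: [0.5032, 0.0987, 0.0764]
eef_rot: [0.292, 0.7, 0.542, -0.362]
contact_force: [1.7, 0.1, -0.8]
opening: 0.004
gripper_force: 0.0
```

```bash
python3 s.py; python3 - <<'E'
from h import *
for n in("scene","top"):
    p=cams.read_camera(n);cv2.imwrite(f"pics/{n}1.png",p["color"])
E
```

```text
3.7667 [ 0.46  0.78  1.42 -0.69  1.67  0.91] [0.5032 0.0987 0.0764] [[0.15, 0.97, -0.19], [0.55, -0.24, -0.8], [-0.82, 0.02, -0.57]] [ 1.7  0.1 -0.8]
```

View pics/scene1.png

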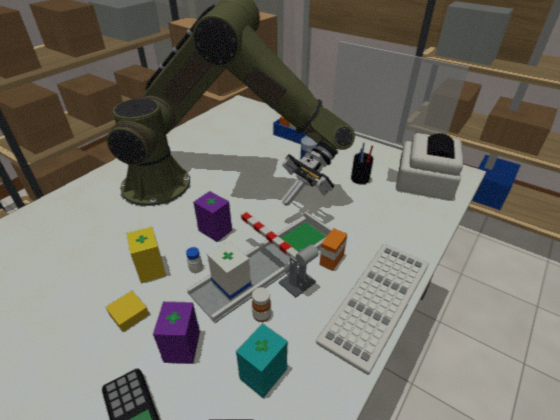

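The closed fingers, at about (290,200), point along the lane toward the boom's free end, and the wrist is clear of the pen cup and sanitiser. I'll slide them under the boom.

>>> play_rows --pt "0 0 0 0 0 0 0" --pt "-7 -40 0 0 0 0 0" --pt "-7 -40 0 0 0 0 0" --pt "-7 -35 0 0 0 0 0" --pt "0 0 0 0 0 0 0"

```text
time: 4.28
ee_pos: [0.4804, -0.0183, 0.0796]
eef_rot: [0.294, 0.699, 0.541, -0.363]
contact_force: [0.8, 0.4, 0.9]
opening: 0.006
gripper_force: 0.0
```

```bash
python3 s.py
```

```text
4.2833 [ 0.29  0.65  1.64 -0.8   1.51  0.88] [ 0.4804 -0.0183  0.0796] [[0.15, 0.97, -0.19], [0.54, -0.24, -0.8], [-0.83, 0.02, -0.56]] [0.8 0.4 0.9]
```

>>> play_rows --pt "0 0 -25 0 0 0 0" --pt "0 0 0 0 0 0 0" --pt "-4 -20 0 0 0 0 0" --pt "-5 -26 0 0 0 0 0" --pt "0 0 0 0 0 0 0"

```text
time: 4.7
ee_pos: [0.4719, -0.0626, 0.0535]
eef_rot: [0.294, 0.698, 0.542, -0.364]
contact_force: [0.9, 0.4, -0.0]
opening: 0.001
gripper_force: 0.0
```

```bash
python3 s.py
```

```text
4.7 [ 0.22  0.67  1.71 -0.85  1.42  0.9 ] [ 0.4719 -0.0626  0.0535] [[0.15, 0.97, -0.19], [0.54, -0.24, -0.81], [-0.83, 0.02, -0.56]] [ 0.9  0.4 -0. ]
```

>>> play_rows --pt "0 0 15 0 0 0 0" --pt "0 0 18 0 0 0 0" --pt "1 0 20 0 0 0 0" --pt "3 0 20 0 0 0 0" --pt "4 -1 20 0 0 0 0"

```text
time: 5.12
ee_pos: [0.4803, -0.0606, 0.1473]
eef_rot: [0.294, 0.698, 0.543, -0.363]
contact_force: [0.2, 0.2, -0.4]
opening: 0.004
gripper_force: 0.4
```

>>> play_rows --pt "8 -2 20 0 0 0 0" --pt "9 -2 18 0 0 0 0" --pt "10 -2 18 0 0 0 0" --pt "11 -3 17 0 0 0 0" --pt "0 0 0 0 0 0 0"

```text
time: 5.53
ee_pos: [0.5197, -0.0702, 0.2223]
eef_rot: [0.296, 0.699, 0.542, -0.361]
contact_force: [-0.5, 0.4, 0.1]
opening: 0.005
gripper_force: 0.0
```

```bash
python3 s.py; python3 - <<'E'
from h import *
p=cams.read_camera("scene");cv2.imwrite("pics/scene2.png",cv2.resize(p["color"][120:320,160:420],None,fx=3,fy=3))
E
```

```text
5.5333 [ 0.19  0.48  1.51 -0.86  1.64  0.61] [ 0.5197 -0.0702  0.2223] [[0.15, 0.97, -0.18], [0.54, -0.24, -0.8], [-0.83, 0.02, -0.56]] [-0.5  0.4  0.1]
```

View pics/scene2.png

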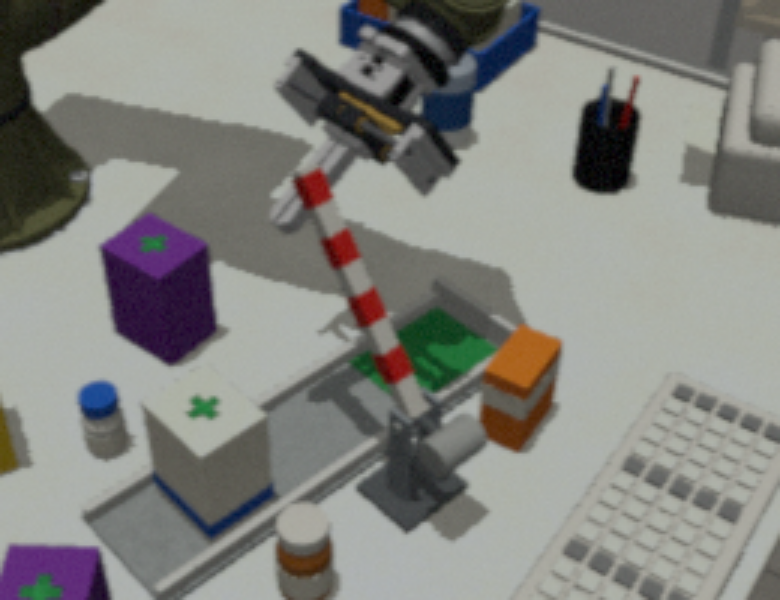

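The fingers hold the boom from below at about 0.8 rad, with its end at crop pixel (315,190). I'll carry on past the balance point.

>>> play_rows --pt "14 -3 15 0 0 0 0" --pt "15 -4 14 0 0 0 0" --pt "16 -4 12 0 0 0 0" --pt "16 -4 10 0 0 0 0" --pt "16 -4 6 0 0 0 0"

```text
time: 6.0
ee_pos: [0.5949, -0.0892, 0.2752]
eef_rot: [0.294, 0.697, 0.543, -0.364]
contact_force: [0.3, -0.2, -0.9]
opening: 0.004
gripper_force: 0.0
```

>>> play_rows --pt "12 -3 4 0 0 0 0" --pt "0 0 0 0 0 0 0" --pt "-15 4 0 0 0 0 0" --pt "-30 7 0 0 0 0 0" --pt "-30 7 0 0 0 0 0"

```text
time: 6.42
ee_pos: [0.5294, -0.0744, 0.2767]
eef_rot: [0.293, 0.697, 0.543, -0.365]
contact_force: [-0.7, -0.1, 0.9]
opening: 0.005
gripper_force: 0.0
```

>>> play_rows --pt "-20 15 10 0 0 0 0" --pt "-10 20 10 6.8 -1.6 0 0" --pt "0 0 10 6.8 -1.6 0 0" --pt "0 0 10 6.8 -1.6 0 0" --pt "0 0 10 6.8 -1.6 0 0"

```text
time: 6.83
ee_pos: [0.5007, -0.0382, 0.3286]
eef_rot: [0.15, 0.766, 0.597, -0.185]
contact_force: [0.6, -0.1, 0.7]
opening: 0.003
gripper_force: 0.0
```

```bash
python3 s.py; python3 - <<'E'
from h import *
p=cams.read_camera("scene");cv2.imwrite("pics/scene3.png",cv2.resize(p["color"][120:320,160:420],None,fx=3,fy=3))
E
```

```text
6.8333 [ 0.09  0.21  1.42 -0.46  1.66  0.33] [ 0.5007 -0.0382  0.3286] [[0.22, 0.97, -0.1], [0.86, -0.24, -0.45], [-0.46, 0.01, -0.89]] [ 0.6 -0.1  0.7]
```

View pics/scene3.png

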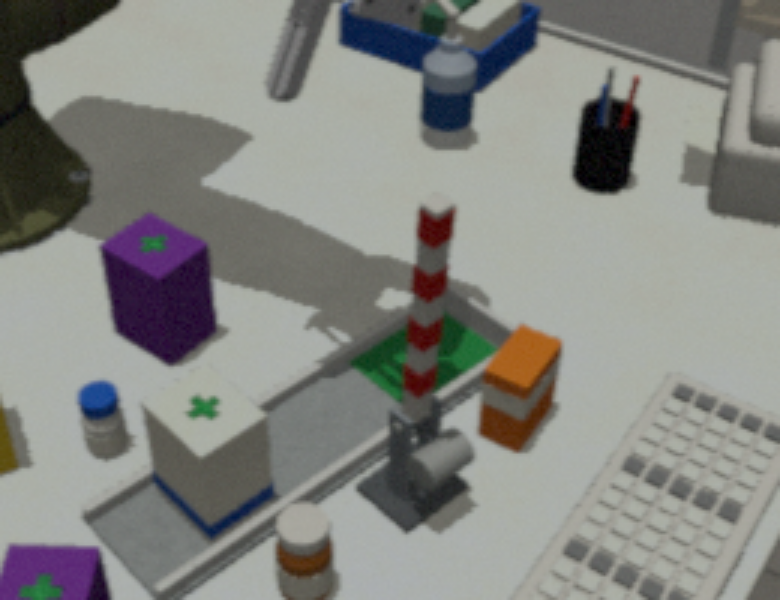

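The boom stands upright by itself. Next I straighten the tool, go behind the carton and half-open the fingers, offset toward the robot so the gripper's body clears the raised boom.

>>> play_rows --pt "0 -20 10 6.8 -1.6 0 60" --pt "0 -35 0 6.8 -1.6 0 60" --pt "0 -35 0 6.8 -1.6 0 60" --pt "0 -35 0 6.5 -1.6 0 60" --pt "0 -35 0 0 0 0 60"

```text
time: 7.3
ee_pos: [0.5, -0.202, 0.338]
eef_rot: [0.0, 0.79, 0.613, 0.002]
contact_force: [-0.6, 1.0, -0.1]
opening: 0.321
gripper_force: 0.0
```

>>> play_rows --pt "5 -35 0 0 0 0 60" --pt "5 -30 0 0 0 0 60" --pt "0 0 -20 0 0 0 60" --pt "0 0 0 0 0 0 60" --pt "0 0 0 0 0 0 60"

```text
time: 7.72
ee_pos: [0.511, -0.2637, 0.3168]
eef_rot: [0.0, 0.789, 0.614, -0.002]
contact_force: [0.2, -0.2, 0.8]
opening: 0.6
gripper_force: 0.0
```

```bash
python3 s.py
```

```text
7.7167 [-0.54  0.3   1.26 -0.    1.58 -0.29] [ 0.511  -0.2637  0.3168] [[0.25, 0.97, -0.0], [0.97, -0.25, -0.0], [-0.0, -0.0, -1.0]] [ 0.2 -0.2  0.8]
```

>>> play_rows --pt "-2 -10 -35 0 0 0 60" --pt "0 0 -40 0 0 0 60" --pt "0 0 -40 0 0 0 60" --pt "0 0 -40 0 0 0 60" --pt "0 0 -40 0 0 0 60"

```text
time: 8.13
ee_pos: [0.5098, -0.2734, 0.1226]
eef_rot: [0.003, 0.789, 0.615, -0.001]
contact_force: [0.9, -0.0, -0.4]
opening: 0.599
gripper_force: 0.0
```

>>> play_rows --pt "0 0 -35 0 0 0 60" --pt "0 0 -25 0 0 0 60" --pt "0 0 -15 0 0 0 60" --pt "0 0 0 0 0 0 60"

```text
time: 8.47
ee_pos: [0.5087, -0.2728, 0.0456]
eef_rot: [-0.0, 0.789, 0.615, -0.002]
contact_force: [0.2, -0.6, -0.8]
opening: 0.597
gripper_force: 0.0
```

```bash
python3 s.py; python3 - <<'E'
from h import *
p=cams.read_camera("scene");cv2.imwrite("pics/scene4.png",cv2.resize(p["color"][120:320,130:390],None,fx=3,fy=3))
E
```

```text
8.4667 [-0.55  0.54  1.59 -0.01  1.02 -0.3 ] [ 0.5087 -0.2728  0.0456] [[0.24, 0.97, -0.0], [0.97, -0.24, -0.0], [-0.0, -0.0, -1.0]] [ 0.2 -0.6 -0.8]
```

View pics/scene4.png

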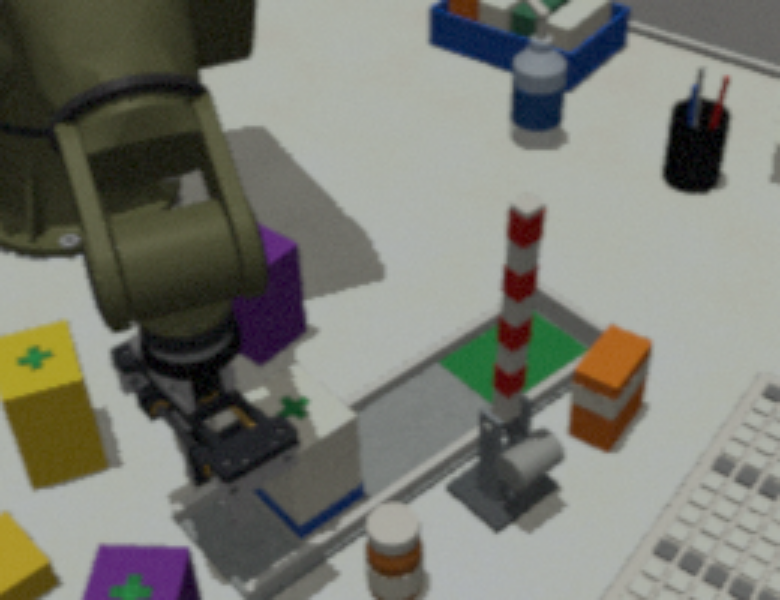

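>>> play_rows --pt "2.3 9.7 0 0 0 0 60" --pt "2.3 9.7 0 0 0 0 60" --pt "1.9 7.8 0 0 0 0 60" --pt "1.9 7.8 0 0 0 0 60" --pt "2.3 9.7 0 0 0 0 60"

```text
time: 8.93
ee_pos: [0.5209, -0.2296, 0.0487]
eef_rot: [0.003, 0.789, 0.614, -0.001]
contact_force: [0.7, -2.1, 1.4]
opening: 0.599
gripper_force: 0.8
```

>>> play_rows --pt "2.8 11.7 0 0 0 0 60" --pt "3.5 14.6 0 0 0 0 60" --pt "3.5 14.6 0 0 0 0 60" --pt "3.5 14.6 0 0 0 0 60" --pt "3.5 14.6 0 0 0 0 60"

```text
time: 9.35
ee_pos: [0.5374, -0.1588, 0.048]
eef_rot: [0.002, 0.789, 0.614, -0.002]
contact_force: [-0.8, -1.2, 1.2]
opening: 0.605
gripper_force: 0.8
```

```bash
python3 s.py; python3 - <<'E'
from h import *
p=cams.read_camera("scene");cv2.imwrite("pics/scene5.png",cv2.resize(p["color"][120:320,130:390],None,fx=3,fy=3))
E
```

```text
9.35 [-0.35  0.5   1.64 -0.01  1.   -0.1 ] [ 0.5374 -0.1588  0.048 ] [[0.25, 0.97, 0.0], [0.97, -0.25, -0.01], [-0.01, 0.0, -1.0]] [-0.8 -1.2  1.2]
```

View pics/scene5.png

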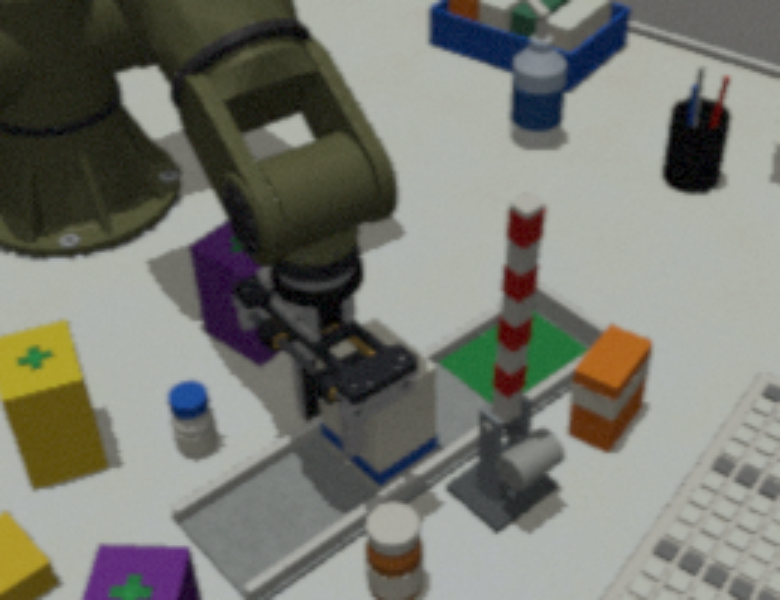

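The carton slides upright and square between the rails, ahead of the fingers. I'll keep pushing.

>>> play_rows --pt "3.5 14.6 0 0 0 0 60" --pt "3.5 14.6 0 0 0 0 60" --pt "3.5 14.6 0 0 0 0 60" --pt "3.5 14.6 0 0 0 0 60" --pt "3.5 14.6 0 0 0 0 60"

```text
time: 9.82
ee_pos: [0.5547, -0.0864, 0.0479]
eef_rot: [0.002, 0.789, 0.614, -0.002]
contact_force: [0.1, -1.4, 1.3]
opening: 0.599
gripper_force: 0.6
```

>>> play_rows --pt "3.5 14.6 0 0 0 0 60" --pt "3.5 14.6 0 0 0 0 60" --pt "3.5 14.6 0 0 0 0 60" --pt "3.0 12.6 0 0 0 0 60" --pt "2.3 9.7 0 0 0 0 60"

```text
time: 10.23
ee_pos: [0.5706, -0.02, 0.0479]
eef_rot: [0.002, 0.789, 0.614, -0.002]
contact_force: [-0.9, -1.5, 2.1]
opening: 0.599
gripper_force: 0.8
```

>>> play_rows --pt "1.9 7.8 0 0 0 0 60" --pt "1.9 7.8 0 0 0 0 60" --pt "1.4 5.8 0 0 0 0 60" --pt "0 0 0 0 0 0 60" --pt "0 0 0 0 0 0 60"

```text
time: 10.65
ee_pos: [0.5756, 0.0004, 0.0477]
eef_rot: [0.002, 0.789, 0.614, -0.002]
contact_force: [-0.4, -0.2, -0.3]
opening: 0.601
gripper_force: 0.0
```

```bash
python3 s.py; python3 - <<'E'
from h import *
p=cams.read_camera("scene");cv2.imwrite("pics/scene6.png",cv2.resize(p["color"][120:320,160:420],None,fx=3,fy=3))
E
```

```text
10.65 [-0.06  0.53  1.59 -0.01  1.02  0.19] [5.756e-01 4.000e-04 4.770e-02] [[0.25, 0.97, -0.0], [0.97, -0.25, -0.01], [-0.01, 0.0, -1.0]] [-0.4 -0.2 -0.3]
```

View pics/scene6.png

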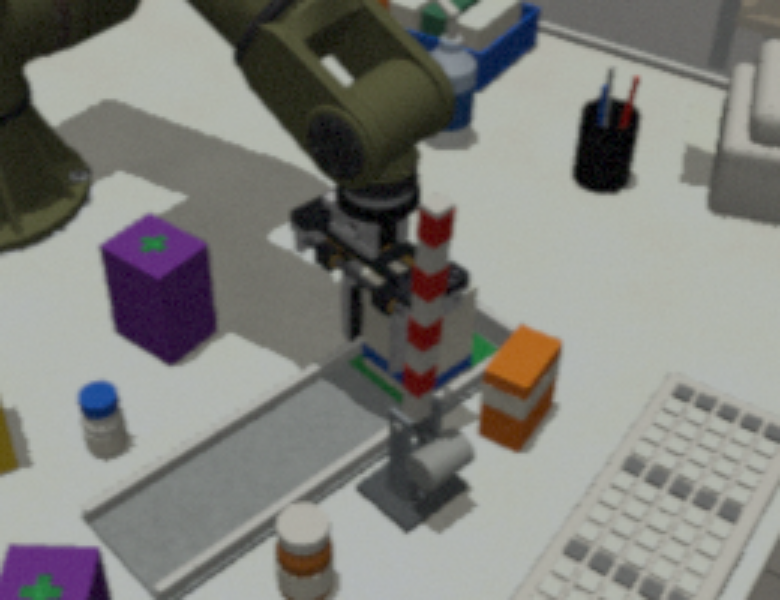

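The carton's rear edge is just on the pad. I'll push about 20 mm more, then back off, raise the gripper clear and measure from above.

>>> play_rows --pt "1.9 7.8 0 0 0 0 60" --pt "1.9 7.8 0 0 0 0 60" --pt "1.4 5.8 0 0 0 0 60" --pt "0 0 0 0 0 0 60" --pt "-3.5 -14.6 0 0 0 0 60"

```text
time: 11.12
ee_pos: [0.5777, 0.009, 0.0478]
eef_rot: [0.002, 0.788, 0.615, -0.001]
contact_force: [0.3, 0.5, -0.3]
opening: 0.599
gripper_force: 0.0
```

>>> play_rows --pt "-7 -29 0 0 0 0 60" --pt "-7 -29 0 0 0 0 60" --pt "-20 0 20 0 0 0 60" --pt "-20 0 35 0 0 0 60" --pt "-20 0 40 0 0 0 60"

```text
time: 11.53
ee_pos: [0.5029, -0.0511, 0.1399]
eef_rot: [0.001, 0.789, 0.614, -0.003]
contact_force: [1.1, 0.1, 1.4]
opening: 0.6
gripper_force: 0.0
```

>>> play_rows --pt "-30 -20 40 0 0 0 60" --pt "-20 -35 40 0 0 0 60" --pt "-20 -35 20 0 0 0 60" --pt "-10 -40 0 0 0 0 60" --pt "0 -40 0 0 0 0 60"

```text
time: 11.95
ee_pos: [0.4372, -0.2058, 0.2209]
eef_rot: [0.004, 0.789, 0.615, -0.001]
contact_force: [1.5, -0.2, -0.3]
opening: 0.598
gripper_force: 0.0
```

>>> play_rows --pt "0 -40 0 0 0 0 60" --pt "0 -40 0 0 0 0 60" --pt "0 -40 0 0 0 0 60" --pt "0 0 0 0 0 0 60" --pt "0 0 0 0 0 0 60"

```text
time: 12.37
ee_pos: [0.4378, -0.3257, 0.2182]
eef_rot: [0.002, 0.79, 0.613, -0.002]
contact_force: [-0.2, 1.0, -0.2]
opening: 0.605
gripper_force: 0.0
```

```bash
python3 s.py; python3 - <<'E'
from h import *
p=cams.read_camera("top");im=p["color"];a=im[135:285,240:440]
q=cams.read_camera("scene");b=q["color"][150:350,130:397]
cv2.imwrite("pics/end.png",np.vstack([cv2.resize(a,(600,300)) if 0 else cv2.resize(a,(400,300)),cv2.resize(b,(400,300))]))
O=np.array([.573,-.062]);X=np.array([.973,-.232]);Y=np.array([.232,.973])
hsv=cv2.cvtColor(im,cv2.COLOR_BGR2HSV)
m=cv2.inRange(hsv,(40,70,30),(85,255,255))
for c in cv2.findContours(m[150:240,240:330],0,2)[0]:
    if cv2.contourArea(c)>8:
        r=cv2.minAreaRect(c+np.array([240,150]));w=atz(p,*r[0],.126)[:2]-O;print(r,w@X,w@Y)
E
```

```text
12.3667 [-0.7   0.28  1.52 -0.    1.34 -0.45] [ 0.4378 -0.3257  0.2182] [[0.25, 0.97, -0.0], [0.97, -0.25, -0.0], [-0.0, 0.0, -1.0]] [-0.2  1.  -0.2]
((273.7307434082031, 183.3461456298828), (6.37905216217041, 5.824352264404297), 56.3099365234375) 0.0033786311021454097 0.129929527883746
((274.90972900390625, 191.58779907226562), (37.36602783203125, 27.44831085205078), 12.094757080078125) -0.022702498568892837 0.11993644763288053
```

View pics/end.png

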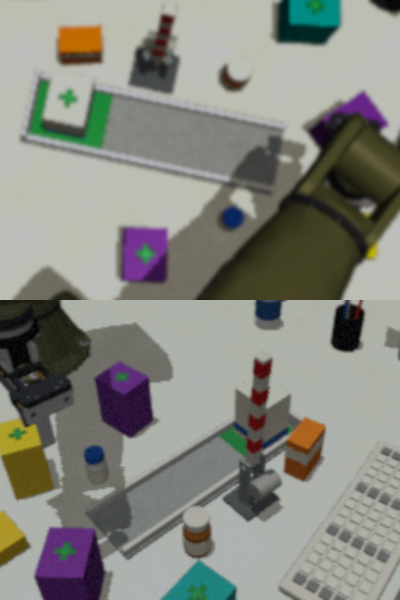

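The carton stands upright at lane (3, 130), wholly on the pad. The boom is up and the robot touches nothing, so I'm handing the job in.

```bash
python3 -c "
from cell import robot
print(robot.job_done())"
```

```text
the job is handed in; nothing more can be done
None
```

The job is handed in: the barrier arm stays raised by itself, and the white carton stands upright wholly on the green pad, at lane (3, 130) mm against a pad centre of (0, 128). It took about 12.4 s of robot time; no other object appears moved in the final pictures, and the hand-in returned no verdict.

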